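# Jog the rotisserie from the barbecue shelf

### The job

Jog the rotisserie from the switch boxes on the shelf: press down the raised, dotted end of the blue supply rocker so that it tips right over and stays, then do the same with the yellow clutch rocker, then push in the round red jog button and keep it pushed in, finishing while you still hold it down with the fingers. Leave the white lamp rocker off, never press yellow before blue or red before both are on, and do not shift or pick up anything standing on the shelf.

Things in the scene. Friction and masses are not known exactly. Their poses are not given: they have to be found in the camera images.
- shelf: Narrow pine board, 300 x 1000 mm, on steel brackets, its upper face 120 mm above the table; a drawer with a folded skewer rack sticks out under its robot-side edge by 40 mm, its wire pull by 60 mm. Fixed. Origin on the table under the board's centre; x across the board (away from the robot), y along it, z up.
- supply (a joint): Tilt of the blue rocker, rad: near 0 with its dotted end raised (off), 0.40 with that end fully down (on). It has a little friction (about 2 N at the press point; up to 5 N nearer the pivot), no spring, and stays where it is left. Count it as on above 0.28.
- supply_press (a point): Where to press the blue rocker: on its top face, 23 mm from the pivot towards the raised end that carries a black dot. It moves with the rocker; pressed right over it goes down about 9 mm. At the start it lies about 50 mm above the board. Its x axis points level from the pivot towards the dotted end while the joint reads 0, z is up.
- supply_unit: Black switch box of the blue rocker, 100 x 62 x 30 mm high, fixed on the board. Origin at the centre of its underside; x along the rocker towards its dotted end. The blue paddle (72 x 42 x 8 mm) pivots about the box's y axis 41 mm above the board, over the box's centre.
- clutch (a joint): Tilt of the yellow rocker, rad: near 0 with its dotted end raised (off), 0.40 with that end fully down (on). It has a little friction (about 2 N at the press point; up to 5 N nearer the pivot), no spring, and stays where it is left. Count it as on above 0.28.
- clutch_press (a point): Where to press the yellow rocker: on its top face, 23 mm from the pivot towards the raised end that carries a black dot. It moves with the rocker; pressed right over it goes down about 9 mm. At the start it lies about 50 mm above the board. Its x axis points level from the pivot towards the dotted end while the joint reads 0, z is up.
- clutch_unit: Black switch box of the yellow rocker, 100 x 62 x 30 mm high, fixed on the board. Origin at the centre of its underside; x along the rocker towards its dotted end. The yellow paddle (72 x 42 x 8 mm) pivots about the box's y axis 41 mm above the board, over the box's centre.
- lamp (a joint): Tilt of the white rocker, rad: near 0 with its dotted end raised (off), 0.40 with that end fully down (on). It has a little friction (about 2 N at the press point; up to 5 N nearer the pivot), no spring, and stays where it is left. Count it as on above 0.28.
- lamp_press (a point): Where to press the white rocker: on its top face, 23 mm from the pivot towards the raised end that carries a black dot. It moves with the rocker; pressed right over it goes down about 9 mm. At the start it lies about 50 mm above the board. Its x axis points level from the pivot towards the dotted end while the joint reads 0, z is up.
- lamp_unit: Black switch box of the white rocker, 100 x 62 x 30 mm high, fixed on the board. Origin at the centre of its underside; x along the rocker towards its dotted end. The white paddle (72 x 42 x 8 mm) pivots about the box's y axis 41 mm above the board, over the box's centre.
- jog_unit: Black box of the round red jog button, 100 x 62 x 30 mm high, fixed on the board, with a steel collar (52 mm across, 8 mm high) round the button. Origin at the centre of its underside, z up; the button is at its centre.
- jog (a joint): Travel of the red jog button, m: 0 released, 0.007 fully in. It is sprung, about 0.7 N at the start and 5 N fully in, and comes back when let go. Count it as pressed above 0.0045.
- jog_top (a point): Centre of the top of the red jog button (38 mm across). It stands 52 mm above the board and 14 mm above the collar when released, and goes down with the button, straight along -z.
- tub: Empty clear plastic tub, 100 x 130 x 60 high (mm), loose on the board. Origin at the centre of its underside. Must not be shifted or lifted.
- roaster: Terracotta garlic roaster with domed lid and knob, 106 diameter, 88 high (mm), loose on the board. Origin at the centre of its underside. Must not be shifted or lifted.
- cup: Stainless steel basting cup, 72 diameter, 65 high (mm), loose on the board. Origin at the centre of its underside. Must not be shifted or lifted.
- jar: Amber glass spice jar with a black cap, 54 diameter, 85 high (mm), loose on the board. Origin at the centre of its underside. Must not be shifted or lifted.
- tongs: Yellow silicone tongs lying flat, 230 long, 65 wide, 12 thick (mm), loose on the board. Origin at the centre of its underside. Must not be shifted or lifted.
- shaker: White ceramic shaker with a steel cap, 44 diameter, 80 high (mm), loose on the board. Origin at the centre of its underside. Must not be shifted or lifted.

How it is judged:
By the outcome, as a careful person would: the job done as asked, in the order asked, and still so for the second after the job is handed in, while the arm keeps its last pose, push and grip.
It also fails if it takes over 48 s, if anything falls off the work surface, if the arm or the gripper's body presses on something with over 40 N, if the wrist force passes 120 N, or if a joint passes its speed limit or range.

### The arm

A 7-joint arm with a two-finger parallel gripper is mounted at the origin on the work surface. World frame = base frame: x ahead of the robot, y to its left, z up, the work surface at z = 0. Lengths are in m, angles in rad, forces in N, time in s.
With the tool pointing down it reaches from about 0.425 to 0.925 m from the base axis. Payload 6.8 kg.
Tool frame: the origin (TCP) lies midway between the tips of the shut fingers; the grasp point (between the pads) lies 19 mm behind it; z points along the fingers, y is the direction in which the jaws open and shut (so a half turn about z gives the same grasp; the last joint's range is limited). The gripper opens to 85 mm and grips with 20 to 120 N. Pads are 22 mm wide; open, the fingers measure 114 mm over their backs; the gripper's body (76 mm by 85 mm) begins 54 mm behind the grasp point. The pads swing forward as they close: fully open they stand 13 mm farther back than shut.
Start: joints at [-1.317, 0.477, 0.022, 1.555, -0.011, 1.109, -0.083], TCP at [0.239, 0.631, 0.231] pointing down, gripper open.
Joint ranges: [-2.96, 2.96], [-0.34, 2.1], [-1.41, 1.46], [0.24, 2.44], [-1.37, 4.51], [0.17, 1.92], [-2.96, 2.96]. Speed limits (rad/s): [2.39, 2.39, 3.14, 3.14, 3.14, 3.14, 3.14].

### API

Orientations are given as a rotation vector (axis times angle).
In Python, from bench import r gives the robot as it stands. The module is installed in compiled form; this text tells all that it offers.
- The arm moves only by the tool apply_moves, never from a script. Its argument "plan" is a list that holds one entry, the list of rows, each a list of 7 numbers: the turn, a rotation vector about the tool's x, y, z scaled (see below), then the shift along the tool's x, y, z scaled (see below), then the closure, from -1 (fully open) to 1 (shut). In form: [[[wx, wy, wz, tx, ty, tz, grip], ...]]. A call has 1 to 12 rows; each row is the pose to reach, as a shift and turn from the pose commanded when the call began, along the tool's axes at that moment, turning the shorter way round; what a row does not reach only later rows make up. The controller multiplies each number of a shift by 0.4 m and each number of a turn by 180 degrees. A row lasts 1/12 s, in which the tool goes at most 41.7 mm and 7.16 degrees, less where a joint would pass 70% of its speed; a pose out of reach is approached as far as the arm can. A call with a number of a shift or a turn outside -1 to 1 is refused whole. A call with a gripper value outside its range is refused whole. The fingers move at their own pace and stop on an object; "force" is the grip in N (left out, the last holds). Time passes only in rows, so rows that repeat a pose let the fingers close. It gives the time, the measured TCP pose, the force and the opening at its end, in the units of the state.
- r.get_obs(): the state, without advancing time (a new reading comes with each control period).
- r.grab_frame(name): name is "scene" or "top" or "wrist"; returns a dict with "pixels" (400x640x3 uint8, blue, green, red), "fx", "fy", "cx", "cy" (pixels), "pose" (4x4, takes a point from camera to world coordinates). Camera axes: x right, y up, looking along -z (the intrinsics and any distortion apply to the point x, -y, -z); pixel columns grow to the right and rows downward; lengths in m; the calibration is good to about 2 mm. A picture is of the moment at which its call begins. There is no depth.
- r.hand_in(): hands the job in, once; it reports no verdict.
The state is a dict: "clock": time; "joints": joint angles; "qvel": joint speeds; "tau": joint torques, N m; "tcp_pos": TCP position; "orientation": TCP orientation; "contact_force": force on the tool from outside, world axes, zero at the start; "moment": the same for the moment, N m; "grip_width": finger opening in m.
Only numpy, scipy, OpenCV 4.12 (cv2) and the standard library are available. Lean on these libraries where they do the work, as an engineer would, in place of code of your own. Each camera call takes 0.05 s, during which the arm holds its last target. There are 200 camera calls.

## Working session

There is one attempt and no reset: what is moved stays moved. The work goes in short steps, Python scripts to look and compute and a tool call to move; the robot and the scene stay as the last step left them, time stands still between calls to the robot, and variables do not carry over. Pictures are saved under pics/ and viewed, on a budget of 10 in all, crops included, one or two more only if the job needs it, and the job is handed in when it is done.

Besides the shell and the picture viewer there is one more tool, called after "Emit:" by a JSON object that holds its "api" and its "payload", one argument or row to a line. apply_moves: Moves the arm, as the interface text tells. Its arguments: {"type":"object","properties":{"plan":{"type":"array","items":{"type":"array","items":{"type":"array","items":{"type":"number","minimum":-1,"maximum":1}}}},"force":{"type":"number"}},"required":["plan"]}

```bash
mkdir -p pics; python3 - <<'E'
from bench import r
import cv2,numpy as np,pickle
o=r.get_obs();print(o)
d={}
for n in("top","scene"):
    f=r.grab_frame(n);d[n]=f;cv2.imwrite(f"pics/{n}0.png",f["pixels"]);print(n,f["fx"],f["fy"],f["cx"],f["cy"],[k for k in f]);print(np.round(f["pose"],3))
pickle.dump(d,open("f0.pkl","wb"))
E
```

```text
{'clock': 0.0, 'joints': array([-1.31712368,  0.47781104,  0.02232052,  1.55646139, -0.01153358,
        1.10929585, -0.08310359]), 'qvel': array([ 0.00104964,  0.0007059 ,  0.00151093, -0.00095853,  0.00019636,
        0.00092501,  0.00043112]), 'tau': array([ 2.22968829e-04, -5.96453261e+01,  1.60793591e+00, -2.81185716e+01,
        1.24165855e-02,  9.54501535e-03, -8.20110614e-06]), 'tcp_pos': array([0.23868673, 0.63074991, 0.23031381]), 'orientation': array([-5.65103933e-01, -3.09011015e+00,  2.87978777e-03]), 'contact_force': array([-1.13604918,  0.88004691, -0.39665717]), 'moment': array([-0.04426449,  0.02283349,  0.05309417]), 'grip_width': 0.08547831573689996}
top 414.8668826199984 414.8668826199984 315.14861684761047 208.9835362801387 ['pixels', 'fx', 'fy', 'cx', 'cy', 'pose']
[[ 1.000e-03  9.830e-01 -1.840e-01  3.570e-01]
 [-1.000e+00 -4.000e-03 -2.600e-02 -8.000e-03]
 [-2.700e-02  1.840e-01  9.830e-01  1.277e+00]
 [ 0.000e+00  0.000e+00  0.000e+00  1.000e+00]]
scene 435.37860842536213 435.37860842536213 325.1763428119679 202.62058195782038 ['pixels', 'fx', 'fy', 'cx', 'cy', 'pose']
[[ 0.879 -0.307  0.366  1.105]
 [ 0.477  0.599 -0.643 -0.915]
 [-0.022  0.74   0.673  1.075]
 [ 0.     0.     0.     1.   ]]
```

View pics/top0.png

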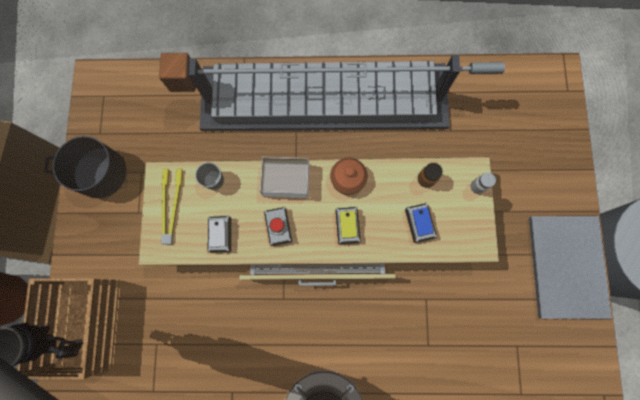

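View pics/scene0.png

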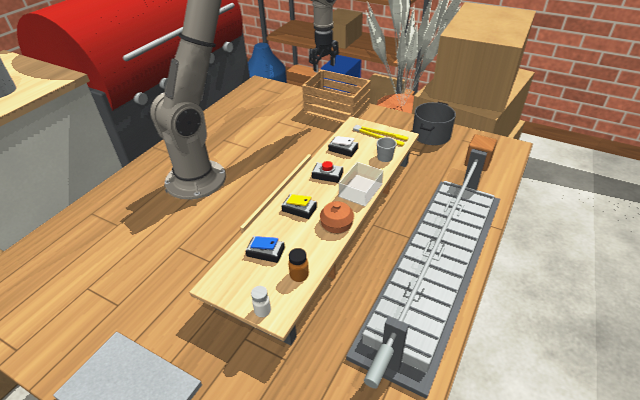

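The top view shows the white box at (219,234), red (277,226), yellow (348,225) and blue (421,222), with loose things in the row behind them. Next I'll measure the colours and zoom in to find the dots.

```bash
cat >h.py <<'E'
import cv2,numpy as np
def ray(f,u,v):
    d=np.array([(u-f["cx"])/f["fx"],-(v-f["cy"])/f["fy"],-1.]);P=np.asarray(f["pose"]);return P[:3,3],P[:3,:3]@d
def onz(f,u,v,z):
    o,d=ray(f,u,v);return o+d*(z-o[2])/d[2]
def two(f,p,g,q):
    o1,d1=ray(f,*p);o2,d2=ray(g,*q);d1/=np.linalg.norm(d1);d2/=np.linalg.norm(d2)
    s=np.linalg.lstsq(np.c_[d1,-d2],o2-o1,rcond=None)[0];a=o1+s[0]*d1;b=o2+s[1]*d2
    return (a+b)/2,np.linalg.norm(a-b)
H={"blue":((100,130,70),(125,255,255)),"yellow":((24,150,120),(34,255,255)),"red":((0,180,90),(4,255,255))}
def blob(f,c,near=None,R=30):
    h=cv2.cvtColor(f["pixels"],cv2.COLOR_BGR2HSV);m=cv2.inRange(h,*H[c])
    if near:
        k=np.zeros_like(m);cv2.circle(k,near,R,255,-1);m&=k
    n,l,s,ce=cv2.connectedComponentsWithStats(m);i=1+s[1:,4].argmax()
    cs,_=cv2.findContours((l==i).astype(np.uint8),0,2);c=max(cs,key=cv2.contourArea)
    return ce[i],s[i,4],cv2.minAreaRect(c)
E
python3 - <<'E'
from h import *;import pickle
d=pickle.load(open("f0.pkl","rb"));T,S=d["top"],d["scene"]
N={"blue":((421,222),(265,243)),"yellow":((348,225),(299,205)),"red":((277,226),(327,168))}
for c,(a,b) in N.items():
    p,n,R=blob(T,c,a,22);q,m,_=blob(S,c,b,22)
    X,e=two(T,p,S,q);print(c,p.round(1),n,R,q.round(1),m,"2view",X.round(3),round(e,4),"plane",onz(T,*p,.165).round(3))
    bx=cv2.boxPoints(R);print(np.array([onz(T,*k,.165)[:2] for k in bx]).round(3).tolist())
for u,v in((145,162),(491,158),(498,262),(140,263)):print("board",onz(T,u,v,.12).round(3))
t=[]
for u,v in((421,222),(348,225),(277,226),(219,234)):t.append(cv2.resize(T["pixels"][v-24:v+24,u-19:u+19],None,fx=5,fy=5,interpolation=cv2.INTER_CUBIC))
s=[cv2.resize(S["pixels"][v-24:v+24,u-24:u+24],(190,190),interpolation=cv2.INTER_CUBIC) for u,v in((265,247),(299,205),(327,170),(343,145))]
cv2.imwrite("pics/z.png",np.vstack([np.hstack(t),np.hstack(s)]))
E
```

```text
blue [422.8 221.4] 364 ((422.7647399902344, 221.058837890625), (25.223703384399414, 15.037208557128906), 75.96376037597656) [263.7 242.6] 259 2view [ 0.531 -0.269  0.159] 0.0024 plane [ 0.53  -0.269  0.165]
[[0.559, -0.242], [0.569, -0.282], [0.502, -0.295], [0.493, -0.255]]
yellow [342.6 223.5] 8 ((342.5, 223.5), (7.0, 1.0), 90.0) [298.3 199.6] 198 2view [ 0.523 -0.056  0.152] 0.0082 plane [ 0.525 -0.053  0.165]
[[0.534, -0.051], [0.534, -0.054], [0.515, -0.054], [0.515, -0.051]]
red [276.4 228.1] 7 ((276.5, 228.0), (5.0, 2.0), -0.0) [326.8 165.9] 75 2view [0.517 0.13  0.155] 0.0081 plane [0.513 0.126 0.165]
[[0.51, 0.133], [0.516, 0.133], [0.516, 0.119], [0.51, 0.119]]
board [0.716 0.522 0.12 ]
board [ 0.72  -0.482  0.12 ]
board [ 0.423 -0.478  0.12 ]
board [0.422 0.513 0.12 ]
```

View pics/z.png

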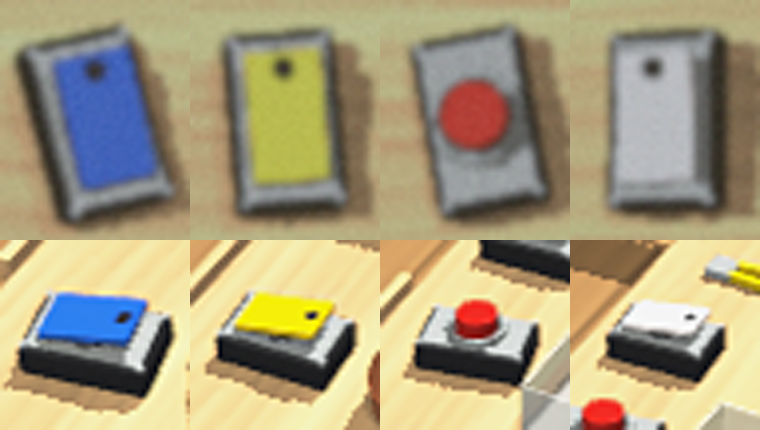

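Dots: all at the far (+x) ends, at about (95,69), (283,68) and (652,67) in the zoom. The board measures 300 x 1000, so the calibration is sound. The yellow and red masks were too narrow, so I'll loosen them, compute the press points and plan the first move.

```bash
cat >>h.py <<'E'
from scipy.spatial.transform import Rotation as Ro
H["yellow"]=((22,130,90),(36,255,255));H["red"]=((0,130,60),(8,255,255))
def rows(o,targets,R0=None,p0=None,Rt=None):
    R0=R0 or Ro.from_rotvec(o["orientation"]);p0=o["tcp_pos"] if p0 is None else p0
    for t in targets:
        w=(R0.inv()*Rt).as_rotvec()/np.pi if Rt else np.zeros(3)
        print(t,np.r_[w,R0.inv().apply(np.array(t)-p0)/.4].round(4).tolist())
DOWN=Ro.from_matrix(np.array([[-1,0,0],[0,1,0],[0,0,-1.]]))
E
python3 - <<'E'
from h import *;import pickle
from bench import r
d=pickle.load(open("f0.pkl","rb"));T,S=d["top"],d["scene"]
N={"blue":((421,222),(265,243)),"yellow":((348,225),(299,205)),"red":((277,226),(327,168))}
for c,(a,b) in N.items():
    p,n,R=blob(T,c,a,22);q,m,_=blob(S,c,b,22);z=.171 if c=="red" else .165
    X,e=two(T,p,S,q);P=onz(T,*p,z);print(c,p.round(1),n,R,q.round(1),m,"2view",X.round(3),round(e,4),"plane",P.round(3))
    if c!="red":
        bx=cv2.boxPoints(R);W=np.array([onz(T,*k,z)[:2] for k in bx]);e=[W[1]-W[0],W[2]-W[1]];print([np.linalg.norm(k).round(3) for k in e])
        a=max(e,key=np.linalg.norm);a*=np.sign(a[0])/np.linalg.norm(a);print("axis",a,"press",P[:2]+.023*a)
o=r.get_obs();rows(o,[(.239,.631,.27),(.5,.4,.27),(.55,.1,.27),(.553,-.264,.27)],Rt=DOWN)
E
```

```text
blue [422.8 221.4] 364 ((422.7647399902344, 221.058837890625), (25.223703384399414, 15.037208557128906), 75.96376037597656) [263.7 242.6] 259 2view [ 0.531 -0.269  0.159] 0.0024 plane [ 0.53  -0.269  0.165]
[np.float64(0.041), np.float64(0.068)]
axis [0.98153433 0.19128608] press [ 0.55208639 -0.26417947]
yellow [347.9 224.2] 340 ((348.0, 224.0), (24.0, 14.0), 90.0) [298.5 199.6] 204 2view [ 0.525 -0.067  0.159] 0.0029 plane [ 0.523 -0.067  0.165]
[np.float64(0.038), np.float64(0.066)]
axis [ 0.99985344 -0.01712037] press [ 0.54569963 -0.06762692]
red [276.4 224.8] 137 ((276.2500305175781, 224.75003051757812), (12.727920532226562, 12.020814895629883), 45.0) [326.8 165.6] 90 2view [0.523 0.127 0.161] 0.0007 plane [0.521 0.126 0.171]
(0.239, 0.631, 0.27) [-0.0005, -0.0001, -0.1152, -0.0005, 0.0005, -0.0989]
(0.5, 0.4, 0.27) [-0.0005, -0.0001, -0.1152, -0.8151, -0.3087, -0.0984]
(0.55, 0.1, 0.27) [-0.0005, -0.0001, -0.1152, -1.1975, -0.9659, -0.0973]
(0.553, -0.264, 0.27) [-0.0005, -0.0001, -0.1152, -1.5266, -1.8144, -0.0959]
```

Emit:
{"api": "apply_moves", "payload": {
  "plan": [
    [[0,0,-0.115,0,0,-0.1,1],[0,0,-0.115,-0.815,-0.309,-0.1,1],[0,0,-0.115,-0.815,-0.309,-0.1,1],[0,0,-0.115,-0.815,-0.309,-0.1,1],[0,0,-0.115,-0.815,-0.309,-0.1,1],[0,0,-0.115,-0.815,-0.309,-0.1,1],[0,0,-0.115,-0.815,-0.309,-0.1,1],[0,0,-0.115,-0.815,-0.309,-0.1,1],[0,0,-0.115,-0.815,-0.309,-0.1,1],[0,0,-0.115,-0.815,-0.309,-0.1,1],[0,0,-0.115,-0.815,-0.309,-0.1,1]]
  ],
  "force": 40
}}

```text
clock: 1.02
tcp_pos: [0.5048, 0.3945, 0.2709]
orientation: [0.015, 3.14, -0.005]
contact_force: [0.1, -0.1, 0.9]
grip_width: -0.0001
```

```bash
python3 - <<'E'
from h import *
from bench import r
o=r.get_obs();print(o);rows(o,[(.55,.1,.27),(.553,-.264,.27)],Rt=DOWN)
E
```

```text
{'clock': 1.0167, 'joints': array([-0.80875283,  0.38813898,  0.06257743,  1.60052811, -0.02224922,
        1.15449016,  0.81915181]), 'qvel': array([-0.05624496, -0.00276476, -0.07131349,  0.00543728, -0.02350255,
       -0.00032801, -0.04696138]), 'tau': array([-4.72711120e-01, -5.42658269e+01,  1.16434637e+00, -2.88507235e+01,
       -9.84069100e-02, -3.17574049e-03,  4.19619195e-01]), 'tcp_pos': array([0.5047734 , 0.39451193, 0.27089885]), 'orientation': array([ 0.01544963,  3.13984592, -0.00464246]), 'contact_force': array([ 0.13048543, -0.13731122,  0.9311463 ]), 'moment': array([ 0.00804819,  0.0068328 , -0.01806702]), 'grip_width': -0.00013412802870785745}
(0.55, 0.1, 0.27) [-0.0009, 0.0005, -0.0031, -0.1203, -0.7351, 0.0046]
(0.553, -0.264, 0.27) [-0.0009, 0.0005, -0.0031, -0.1368, -1.645, 0.0073]
```

Emit:
{"api": "apply_moves", "payload": {
  "plan": [
    [[0,0,0,-0.125,-0.9,0,1],[0,0,0,-0.125,-0.9,0,1],[0,0,0,-0.125,-0.9,0,1],[0,0,0,-0.125,-0.9,0,1],[0,0,0,-0.125,-0.9,0,1],[0,0,0,-0.125,-0.9,0,1],[0,0,0,-0.125,-0.9,0,1],[0,0,0,-0.125,-0.9,0,1],[0,0,0,-0.125,-0.9,0,1]]
  ]
}}

```text
clock: 1.77
tcp_pos: [0.5495, 0.0371, 0.2712]
orientation: [-0.004, -3.141, 0.001]
contact_force: [0.2, 0.3, -0.7]
grip_width: -0.0
```

Emit:
{"api": "apply_moves", "payload": {
  "plan": [
    [[0,0,0,-0.0075,-0.76,0,1],[0,0,0,-0.0075,-0.76,0,1],[0,0,0,-0.0075,-0.76,0,1],[0,0,0,-0.0075,-0.76,0,1],[0,0,0,-0.0075,-0.76,0,1],[0,0,0,-0.0075,-0.76,0,1],[0,0,0,-0.0075,-0.76,0,1],[0,0,0,-0.0075,-0.76,0,1],[0,0,0,-0.0075,-0.76,0.12,1],[0,0,0,-0.0075,-0.76,0.17,1],[0,0,0,-0.0075,-0.76,0.17,1],[0,0,0,-0.0075,-0.76,0.17,1]]
  ]
}}

```text
clock: 2.77
tcp_pos: [0.5522, -0.2622, 0.2022]
orientation: [0.001, -3.138, -0.002]
contact_force: [-0.4, 0.5, 0.3]
grip_width: -0.0
```

```bash
python3 - <<'E'
from h import *
from bench import r
o=r.get_obs();print(o["joints"],o["contact_force"]);rows(o,[(.553,-.264,.19)],Rt=DOWN)
f=r.grab_frame("wrist");cv2.imwrite("pics/w1.png",f["pixels"])
g=r.grab_frame("top");a=cv2.resize(g["pixels"][170:270,370:470],(400,400),interpolation=2)
cv2.imwrite("pics/w1.png",np.hstack([cv2.resize(f["pixels"],(400,250)),a[:250]]))
E
```

```text
[ 0.07937303  0.41607846  0.34653188  1.76020426 -0.1643132   0.99743489
  2.06016568] [-0.41728718  0.54655764  0.29416618]
(0.553, -0.264, 0.19) [0.0005, -0.0011, 0.0002, -0.0021, -0.0047, 0.0304]
```

View pics/w1.png

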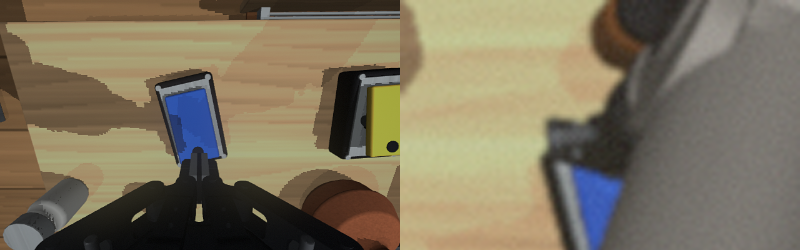

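The wrist view shows the tip at about (198,150) in the half-size image, over the near (dotted) end of the blue paddle. I'll check this by projecting the press point.

```bash
cat >>h.py <<'E'
def proj(f,p):
    P=np.asarray(f["pose"]);c=P[:3,:3].T@(np.asarray(p)-P[:3,3]);return np.array([f["cx"]+f["fx"]*c[0]/-c[2],f["cy"]-f["fy"]*c[1]/-c[2]]).round(1)
E
python3 - <<'E'
from h import *
from bench import r
f=r.grab_frame("wrist");print(f["pose"][:3,3].round(3),f["fx"])
for n,p in dict(press=(.553,-.264,.17),piv=(.530,-.2685,.165),tcp=r.get_obs()["tcp_pos"],far=(.530-.035,-.2685-.0068,.158),near=(.565,-.2617,.172)).items():print(n,proj(f,p))
p,n,R=blob(f,"blue");print(p,n,R)
bx=cv2.boxPoints(R);print(bx,[onz(f,*k,.158)[:2].round(3) for k in bx])
i=f["pixels"][200:340,220:400].copy()
for q in((.553,-.264,.17),(.530,-.2685,.165)):
    u=proj(f,q)-[220,200];cv2.circle(i,tuple(int(x) for x in u),2,(0,0,255),-1)
cv2.imwrite("pics/w2.png",cv2.resize(i,None,fx=4,fy=4))
E
```

```text
[ 0.478 -0.262  0.348] 298.63839881067656
press [315.3 231.6]
piv [308.2 195. ]
tcp [315.4 259.6]
far [297.1 137.8]
near [318.9 250. ]
[309.02325581 194.25777711] 6622 ((309.37646484375, 198.19412231445312), (111.17686462402344, 65.51300048828125), 77.47119140625)
[[265.34116 151.0353 ]
 [329.2941  136.82353]
 [353.41177 245.35295]
 [289.45883 259.5647 ]] [array([ 0.503, -0.296]), array([ 0.494, -0.255]), array([ 0.568, -0.238]), array([ 0.579, -0.282])]
```

View pics/w2.png

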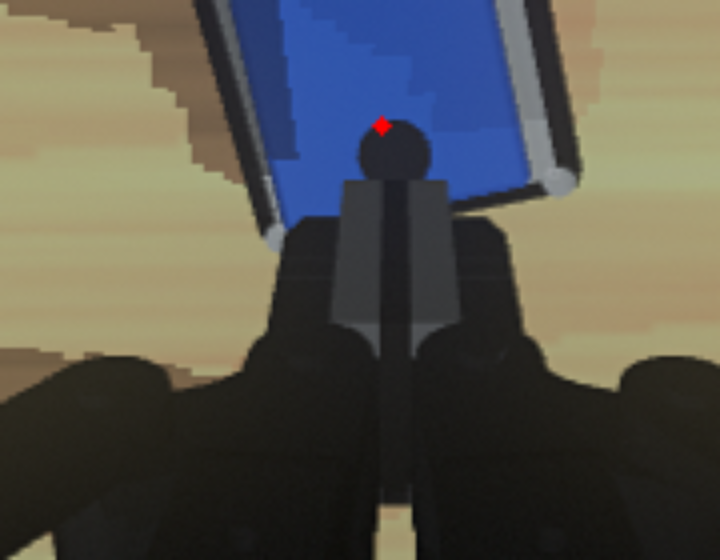

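The press point projects onto the inner edge of the dot and the tool is right above it. The far paddle corners agree with the top view to within millimetres. Descend and press.

Emit:
{"api": "apply_moves", "payload": {
  "plan": [
    [[0,0,0,0,0,0.06,1],[0,0,0,0,0,0.075,1],[0,0,0,0,0,0.083,1],[0,0,0,0,0,0.09,1],[0,0,0,0,0,0.096,1],[0,0,0,0,0,0.096,1],[0,0,0,0,0,0.096,1]]
  ]
}}

```text
clock: 3.5
tcp_pos: [0.553, -0.264, 0.1654]
orientation: [0.001, 3.141, -0.001]
contact_force: [0.0, -0.6, -0.0]
grip_width: -0.0003
```

Emit:
{"api": "apply_moves", "payload": {
  "plan": [
    [[0,0,0,0,0,0.005,1],[0,0,0,0,0,0.01,1],[0,0,0,0,0,0.01,1],[0,0,0,0,0,0.01,1]]
  ]
}}

```text
clock: 3.83
tcp_pos: [0.5536, -0.2639, 0.1622]
orientation: [0.001, 3.139, -0.001]
contact_force: [-0.2, 1.3, 8.0]
grip_width: -0.0002
```

Emit:
{"api": "apply_moves", "payload": {
  "plan": [
    [[0,0,0,0,0,0.006,1],[0,0,0,0,0,0.012,1],[0,0,0,0,0,0.012,1],[0,0,0,0,0,0.012,1]]
  ]
}}

```text
clock: 4.17
tcp_pos: [0.5539, -0.2641, 0.1614]
orientation: [0.002, 3.138, 0.001]
contact_force: [-11.2, 6.7, 37.6]
grip_width: 0.0001
```

The rocker has hit its hard stop (38 N). Lift, move over to yellow, and check blue before pressing.

Emit:
{"api": "apply_moves", "payload": {
  "plan": [
    [[0,0,0,0,0,-0.1,1],[0,0,0,0,0,-0.2,1],[0,0,0,0.015,0.49,-0.21,1],[0,0,0,0.015,0.49,-0.21,1],[0,0,0,0.015,0.49,-0.21,1],[0,0,0,0.015,0.49,-0.21,1],[0,0,0,0.015,0.49,-0.21,1],[0,0,0,0.015,0.49,-0.21,1],[0,0,0,0.015,0.49,-0.12,1],[0,0,0,0.015,0.49,-0.12,1],[0,0,0,0.015,0.49,-0.12,1]]
  ]
}}

```text
clock: 5.08
tcp_pos: [0.5452, -0.0682, 0.2028]
orientation: [-0.002, -3.137, 0.001]
contact_force: [0.3, -0.7, 0.6]
grip_width: 0.0001
```

```bash
python3 - <<'E'
from h import *
from bench import r
o=r.get_obs();rows(o,[(.547,-.067,.17)],Rt=DOWN);print(o["tcp_pos"],o["contact_force"])
f=r.grab_frame("wrist");g=r.grab_frame("scene")
for q in((.547,-.0675,.17),(.524,-.067,.165)):
    cv2.circle(f["pixels"],tuple(int(x) for x in proj(f,q)),2,(0,0,255),-1)
cv2.imwrite("pics/y1.png",np.hstack([cv2.resize(f["pixels"][100:340,120:520],(400,240)),cv2.resize(g["pixels"][220:270,230:310],(384,240),interpolation=2)]))
E
```

```text
(0.547, -0.067, 0.17) [-0.0002, -0.0015, -0.0004, -0.0049, 0.0031, 0.0821]
[ 0.54516917 -0.06821687  0.20283314] [ 0.25073699 -0.72569071  0.56947991]
```

View pics/y1.png

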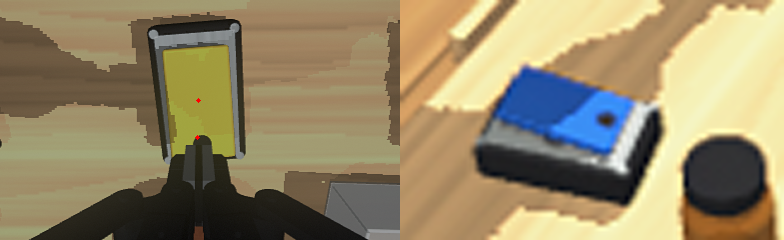

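The blue rocker is tipped over: its dotted end at (605,120) in the montage is now low against the box and its near end is up. The yellow press marker at (198,138) lies on the dot's inner edge. Pressing yellow.

Emit:
{"api": "apply_moves", "payload": {
  "plan": [
    [[0,0,0,0,0,0.06,1],[0,0,0,0,0,0.075,1],[0,0,0,0,0,0.083,1],[0,0,0,0,0,0.09,1],[0,0,0,0,0,0.1,1],[0,0,0,0,0,0.106,1],[0,0,0,0,0,0.106,1],[0,0,0,0,0,0.106,1]]
  ]
}}

```text
clock: 5.85
tcp_pos: [0.5478, -0.0678, 0.1624]
orientation: [0.001, 3.14, -0.0]
contact_force: [1.6, -0.6, 0.9]
grip_width: 0.0002
```

Emit:
{"api": "apply_moves", "payload": {
  "plan": [
    [[0,0,0,0,0,0.006,1],[0,0,0,0,0,0.011,1],[0,0,0,0,0,0.011,1],[0,0,0,0,0,0.011,1]]
  ]
}}

```text
clock: 6.18
tcp_pos: [0.5481, -0.068, 0.1614]
orientation: [0.002, 3.138, 0.002]
contact_force: [-9.1, 1.0, 31.9]
grip_width: -0.0003
```

Emit:
{"api": "apply_moves", "payload": {
  "plan": [
    [[0,0,0,0,0,-0.1,1],[0,0,0,0,0,-0.2,1],[0,0,0,0.0675,0.482,-0.21,1],[0,0,0,0.0675,0.482,-0.21,1],[0,0,0,0.0675,0.482,-0.21,1],[0,0,0,0.0675,0.482,-0.21,1],[0,0,0,0.0675,0.482,-0.21,1],[0,0,0,0.0675,0.482,-0.21,1],[0,0,0,0.0675,0.482,-0.12,1],[0,0,0,0.0675,0.482,-0.12,1],[0,0,0,0.0675,0.482,-0.12,1]]
  ]
}}

```text
clock: 7.1
tcp_pos: [0.5181, 0.1242, 0.2039]
orientation: [-0.001, -3.137, 0.003]
contact_force: [0.4, 0.1, 0.5]
grip_width: 0.0003
```

```bash
python3 - <<'E'
from h import *
from bench import r
o=r.get_obs();rows(o,[(.521,.126,.172)],Rt=DOWN);print(o["tcp_pos"],o["contact_force"])
f=r.grab_frame("wrist");g=r.grab_frame("scene")
cv2.circle(f["pixels"],tuple(int(x) for x in proj(f,(.521,.126,.172))),2,(255,0,0),-1)
cv2.imwrite("pics/r1.png",np.hstack([f["pixels"][100:340,120:520],cv2.resize(g["pixels"][180:230,260:340],(384,240),interpolation=2)]))
E
```

```text
(0.521, 0.126, 0.172) [-0.0007, -0.0016, -0.0003, -0.0076, 0.0048, 0.0798]
[0.51809749 0.12415801 0.20393876] [0.4106882  0.08693726 0.54321022]
```

View pics/r1.png

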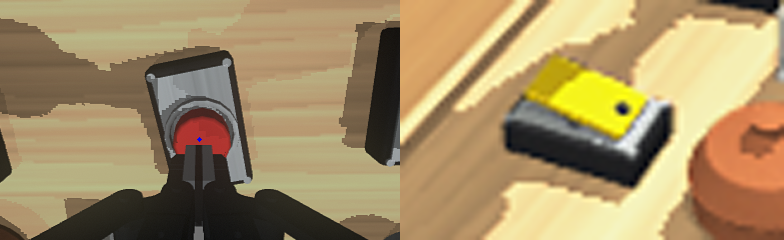

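Yellow is now tipped over, with its dot at (622,108) low. The red button is centred within about 3 mm of the marker at (199,139). Pressing red.

Emit:
{"api": "apply_moves", "payload": {
  "plan": [
    [[0,0,0,-0.005,-0.002,0.06,1],[0,0,0,-0.005,-0.002,0.075,1],[0,0,0,-0.005,-0.002,0.083,1],[0,0,0,-0.005,-0.002,0.09,1],[0,0,0,-0.005,-0.002,0.097,1],[0,0,0,-0.005,-0.002,0.102,1],[0,0,0,-0.005,-0.002,0.102,1],[0,0,0,-0.005,-0.002,0.102,1]]
  ]
}}

```text
clock: 7.87
tcp_pos: [0.5221, 0.124, 0.1652]
orientation: [0.001, 3.141, 0.0]
contact_force: [-1.9, -1.7, 3.9]
grip_width: -0.0004
```

Emit:
{"api": "apply_moves", "payload": {
  "plan": [
    [[0,0,0,0,0,0.003,1],[0,0,0,0,0,0.006,1],[0,0,0,0,0,0.006,1],[0,0,0,0,0,0.006,1]]
  ]
}}

```text
clock: 8.2
tcp_pos: [0.5222, 0.1241, 0.1646]
orientation: [0.002, 3.141, 0.001]
contact_force: [-8.3, -2.8, 21.5]
grip_width: 0.0001
```

```bash
python3 - <<'E'
from h import *;import pickle
from bench import r
g=r.grab_frame("scene");o=r.get_obs();print(o["tcp_pos"],o["contact_force"],o["clock"])
cv2.imwrite("pics/end.png",cv2.resize(g["pixels"][100:330,180:460],(784,644))[:600])
E
```

```text
[0.52222637 0.12408308 0.16458035] [-7.87677268 -3.42422238 21.47666826] 8.25
```

View pics/end.png

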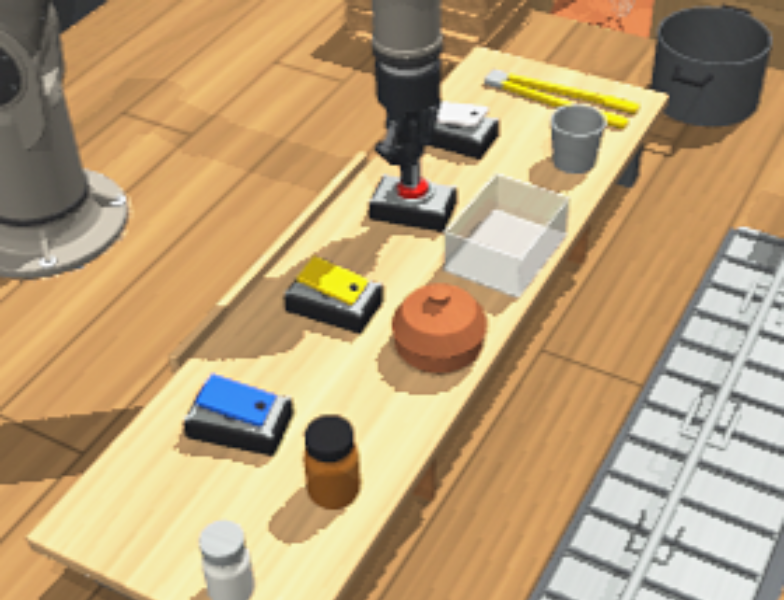

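Blue (238,400) and yellow (335,280) are tipped over, red (412,188) is held down, and the white lamp rocker (462,115) still has its dotted end up. Everything else stands in place, so I'm handing in.

```bash
python3 -c "
from bench import r
print(r.hand_in());o=r.get_obs();print(o['tcp_pos'],o['contact_force'],o['clock'])"
```

```text
the job is handed in; nothing more can be done
None
the job is handed in; nothing more can be done
```

I pressed the blue rocker over, then the yellow, then pushed the red jog button in, and handed in at 8.25 s with the shut fingers still holding it down.

- **Rockers:** blue and yellow each went to their hard stop, at about 38 N and 32 N. The camera showed both dotted ends down and staying down after the fingers lifted.
- **Jog button:** it was fully in, with the tip at z = 0.1646 m against 0.165 m expected at full travel, and about 21 N upward force on the fingers.
- **Everything else:** in the last picture the white lamp rocker was still off, and the things on the shelf looked unmoved by eye. I did not measure their positions again.

Two small disagreements came up. Crossing the rays from the two cameras put the rocker and button heights 6–10 mm lower than the given sizes imply, so I used the given heights. The fingers pressed about 2–3 mm off the button's centre, well within its 38 mm top.

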